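# Set the sliding cup hook and hang the cap pail

### The job

Slide the cup hook along the front track of the little white riser shelf, by its upright black grip, until it stands straight opposite the spring clamp on the rear edge. Then hang the small aluminium pail by its handle on the hook, down in the hook's bend, and let it hang there free and still, with the hook still opposite the clamp. Do not tip the pail over on the way, and leave the bowl, bottle and egg carton where they are.

Things in the scene. Friction and masses are not known exactly. Their poses are not given: they have to be found in the camera images.
- riser: White steel riser shelf standing on the work surface, fixed, 400 mm long (its y), 90 mm deep (its x), top at 180 mm. Origin at the middle of its foot on the work surface; its -x side (the front) faces the robot. An aluminium track runs along y at its front top edge, with dark end stops at y = -145 and +145 mm.
- carriage (a joint): Position of the sliding carriage along the track in m, 0 to 0.22, growing to the riser's +y; 0.11 is the middle of the riser. It stays where it is left; friction holds it with about 3 N.
- slider_grip (a point): Centre of the carriage's upright black grip, a fin 26 mm along the riser's x, 16 mm along y, 46 mm tall (189 to 235 mm above the work surface). It stands on the carriage block (46 mm along y, 34 mm along x, top at 189 mm). Site axes as the riser's. The cup hook is fixed to the carriage at the same y.
- hook_seat (a point): The bend (lowest point) of the cup hook, on the bar's centreline, 155 mm above the work surface, 63 mm in front (riser's -x) of the grip's centre. The hook, a steel bar 10 mm in diameter, drops gently from the carriage to this bend, then slants up at 35 degrees towards -x to hook_tip. A hung handle settles in the bend. Axes as the riser's.
- hook_tip (a point): Free end of the cup hook on the centreline, 65 mm in front of (-x) and 45 mm higher than the bend.
- clamp: Spring clamp, 115 mm long, 24 mm wide, fixed on the riser's rear top edge, two steel handles sticking out rearward (+x). Origin on the shelf edge at mid-width of the clamp; axes as the riser's. The hook is right when grip and clamp have the same y in the riser's frame. The grey plastic bag clip, a 100 mm bar lying along the same edge, is not the mark.
- pail: Small loose aluminium pail, 0.15 kg, upright on the work surface: cup 64 mm across, 60 mm tall, rigid 8 mm wire stirrup handle above. Origin under its middle. The handle lies in the pail's y-z plane: uprights at y = -34 and +34 mm up to z = 105, then straight bars to a peak at z = 128 (centrelines). The opening, 60 mm wide, is passed along the pail's x. Same either way round.
- pail_grip (a point): Centre of the pail's wooden grip, a square upright block 14 x 14 mm and 50 mm tall on top of the handle's peak (130 to 180 mm above the pail's underside). Site axes as the pail's.
- pail_eye (a point): The point under the handle's peak, 117 mm above the pail's underside and 38 mm below pail_grip, where the centreline of the hook lies once the pail hangs on it. Site axes as the pail's.
- table: The white enamelled steel shelf that everything stands on, top at z = 0.
- bowl: Green ceramic bowl of bottle caps, 120 mm across, 50 mm high; loose. Leave alone. Origin under its middle.
- bottle: Amber glass syrup bottle, 64 mm across, 190 mm tall; loose. Leave alone. Origin under its middle.
- egg_carton: Clear plastic egg carton, 105 x 155 mm, 60 mm high; loose. Leave alone. Origin under its middle.

How it is judged:
By the outcome, as a careful person would: the job done as asked, in the order asked, and still so for the second after the job is handed in, with the robot touching nothing.
It also fails if it takes over 72 s, if anything falls off the work surface, if the arm or the gripper's body presses on something with over 40 N, if the wrist force passes 120 N, or if a joint passes its speed limit or range.

### The arm

A 6-joint arm with a two-finger parallel gripper is mounted at the origin on the work surface. World frame = base frame: x ahead of the robot, y to its left, z up, the work surface at z = 0. Lengths are in m, angles in degrees, forces in N, time in s.
With the tool pointing down it reaches from about 0.275 to 0.75 m from the base axis. Payload 10.2 kg.
Tool frame: the origin (TCP) lies midway between the tips of the shut fingers; the grasp point (between the pads) lies 19 mm behind it; x points along the fingers, y is the direction in which the jaws open and shut, and the axes are right-handed (so a half turn about x gives the same grasp; the last joint's range is limited). The gripper opens to 88 mm and grips with 3 to 60 N. Pads are 18 mm wide; open, the fingers measure 123 mm over their backs; the gripper's body (75 mm by 187 mm) begins 45 mm behind the grasp point.
Start: joints at [-84.076, 17.928, 85.812, -0, 76.261, -12.8], TCP at [0.169, -0.497, 0.239] pointing down, gripper open.
Joint ranges: [-168.41, 168.41], [-55.51, 124.54], [10.69, 146.95], [-70.63, 250.63], [1, 178], [-165.06, 165.06]. Speed limits (degrees/s): [136.94, 136.94, 172.46, 180, 180, 180].

### API

Orientations are given as [roll, pitch, yaw] about the fixed x, y, z axes, in that order (R = Rz(yaw) Ry(pitch) Rx(roll)).
In Python, from station import status, eyes, order gives the robot as it stands.
- The arm moves only by the tool step_arm, never from a script. Its arguments are lists of equal length, an entry for each row: "linear": the shift along the tool's x, y, z in units of 40 mm (1.0 is 40 mm), a list of three; "angular": the turn, a rotation vector about the tool's x, y, z in degrees, a list of three. A call has 1 to 8 rows; each row shifts and turns the commanded pose from where the row before left it, along the tool's axes as they then stand; what a row does not reach is not made up. A row lasts 1/8 s, in which the tool goes at most 62.5 mm and 10.7 degrees, less where a joint would pass 70% of its speed; a pose out of reach is approached as far as the arm can. A call is refused whole if a number of a shift passes 1 or a number of a turn 10.7, either way. A call with a gripper value outside its range is refused whole. "fingers" is the gripper command: -1 is fully open, 1 is shut, values between are in proportion, set as the call begins (left out, the last holds). The fingers move at their own pace and stop on an object; "force" is the grip in N (left out, the last holds). Time passes only in rows, so rows that do not move let the fingers close. It gives the time, the measured TCP pose, the force and the opening at its end, in the units of the state.
- status.sense(): the state, without advancing time (a new reading comes with each control period).
- eyes.grab_frame(name): name is "scene" or "side" or "wrist"; returns a dict with "color" (384x512x3 uint8, red, green, blue), "vfov" (degrees; the focal length in pixels is half the picture's height over the tangent of half this angle, whatever the lens; pixels are square), "cx", "cy" (the principal point, pixels), "k1" (the pictures are not rectified: a ray, as slopes to the right and down, at radius r is drawn at 1 + k1 r^2 times it, then the intrinsics apply), "world_from_camera" (4x4, takes a point from camera to world coordinates). Camera axes: x right, y down, z forward; pixel columns grow to the right and rows downward; lengths in m; the calibration is good to about 2 mm. A picture is of the moment at which its call begins. There is no depth.
- order.job_done(): hands the job in, once; it reports no verdict.
The state is a dict: "time": time; "q": joint angles; "qd": joint speeds; "joint_efforts": joint torques, N m; "eef_pos": TCP position; "eef_rot": TCP orientation; "wrist_force": force on the tool from outside, world axes, zero at the start; "moment": the same for the moment, N m; "finger_gap": opening from 0.0 (shut) to 1.0 (fully open).
Only numpy, scipy, OpenCV 4.12 (cv2) and the standard library are available. Lean on these libraries where they do the work, as an engineer would, in place of code of your own. Each camera call takes 0.05 s, during which the arm holds its last target. There are 200 camera calls.

## Working session

There is one attempt and no reset: what is moved stays moved. The work goes in short steps, Python scripts to look and compute and a tool call to move; the robot and the scene stay as the last step left them, time stands still between calls to the robot, and variables do not carry over. Pictures are saved under pics/ and viewed, about 8 in all and at most 12, crops included, and the job is handed in when it is done.

Besides the shell and the picture viewer there is one more tool, called after "Request:" by a JSON object that holds its "fn" and its "kwargs". step_arm: Moves the arm, as the interface text tells. Its arguments: {"type":"object","properties":{"linear":{"type":"array"},"angular":{"type":"array"},"fingers":{"type":"number"},"force":{"type":"number"}},"required":["linear","angular"]}

```bash
mkdir -p pics; cat > h.py <<'E'
import numpy as np,cv2,json
from station import status,eyes,order
def grab(n,fn):
    f=eyes.grab_frame(n); cv2.imwrite('pics/'+fn+'.png',f['color'][...,::-1])
    np.save('pics/'+fn+'.npy',{k:v for k,v in f.items()},allow_pickle=True); return f
def load(fn): return np.load('pics/'+fn+'.npy',allow_pickle=True).item()
def K(f):
    fl=192/np.tan(np.radians(f['vfov'])/2); return np.array([[fl,0,f['cx']],[0,fl,f['cy']],[0,0,1]]),np.array([f['k1'],0,0,0,0.])
def ray(f,p):
    k,d=K(f); s=cv2.undistortPoints(np.array([[p]],float),k,d)[0,0]; T=np.array(f['world_from_camera'])
    v=T[:3,:3]@np.array([s[0],s[1],1]); return T[:3,3],v/np.linalg.norm(v)
def atz(f,p,z):
    o,v=ray(f,p); return o+v*(z-o[2])/v[2]
def tri(*fp):
    A=0;b=0;R=[ray(f,p) for f,p in fp]
    for o,v in R:
        M=np.eye(3)-np.outer(v,v);A=A+M;b=b+M@o
    x=np.linalg.solve(A,b); return x,[np.linalg.norm((np.eye(3)-np.outer(v,v))@(x-o)) for o,v in R]
def proj(f,X):
    k,d=K(f);T=np.linalg.inv(np.array(f['world_from_camera']))
    return cv2.projectPoints(np.array(X,float).reshape(-1,1,3),cv2.Rodrigues(T[:3,:3])[0],T[:3,3],k,d)[0][:,0]
E
python3 - <<'E'
from h import *
a=grab('scene','s0');b=grab('side','d0');c=grab('wrist','w0')
for f in(a,b,c):print(f['vfov'],f['k1'],np.round(f['world_from_camera'],3).tolist())
print(status.sense())
im=np.hstack([cv2.resize(x['color'],None,fx=.78,fy=.78) for x in(a,b)])
cv2.imwrite('pics/s0b.png',cv2.resize(a['color'],(800,600),interpolation=cv2.INTER_CUBIC)[...,::-1])
cv2.imwrite('pics/d0b.png',cv2.resize(b['color'],(800,600),interpolation=cv2.INTER_CUBIC)[...,::-1])
E
```

```text
47.14638402607065 -0.014530973572258467 [[-0.49, 0.551, -0.676, 1.347], [0.872, 0.291, -0.394, 0.461], [-0.021, -0.782, -0.623, 0.866], [0.0, 0.0, 0.0, 1.0]]
49.05937111873381 0.00925238928962307 [[-0.777, -0.487, 0.398, 0.047], [-0.629, 0.597, -0.498, 0.689], [0.005, -0.637, -0.771, 1.181], [0.0, 0.0, 0.0, 1.0]]
66.74792136574472 0.005599215737685741 [[0.322, -0.915, -0.242, 0.23], [-0.947, -0.312, -0.081, -0.476], [-0.001, 0.255, -0.967, 0.383], [0.0, 0.0, 0.0, 1.0]]
{'time': 0.15, 'q': array([-8.40771126e+01,  1.79510504e+01,  8.58422265e+01, -5.03253857e-04,
        7.62614926e+01, -1.27983490e+01]), 'qd': array([ 0.04784288, -0.11659259, -0.03689252, -0.1108754 , -0.01549287,
       -0.04608451]), 'joint_efforts': array([ 6.37950579e-04, -4.02307248e+01, -2.52317548e+01,  6.94209407e-02,
        3.44315206e-02, -7.24086340e-05]), 'eef_pos': array([ 0.1684868 , -0.49703982,  0.23831346]), 'eef_rot': array([-102.28707863,   89.94522823,   96.43427745]), 'wrist_force': array([-0.36810161, -0.06632524,  0.25088288]), 'moment': array([0.00524661, 0.02735876, 0.01729682]), 'finger_gap': 1.0010250722111331}
```

View pics/s0b.png

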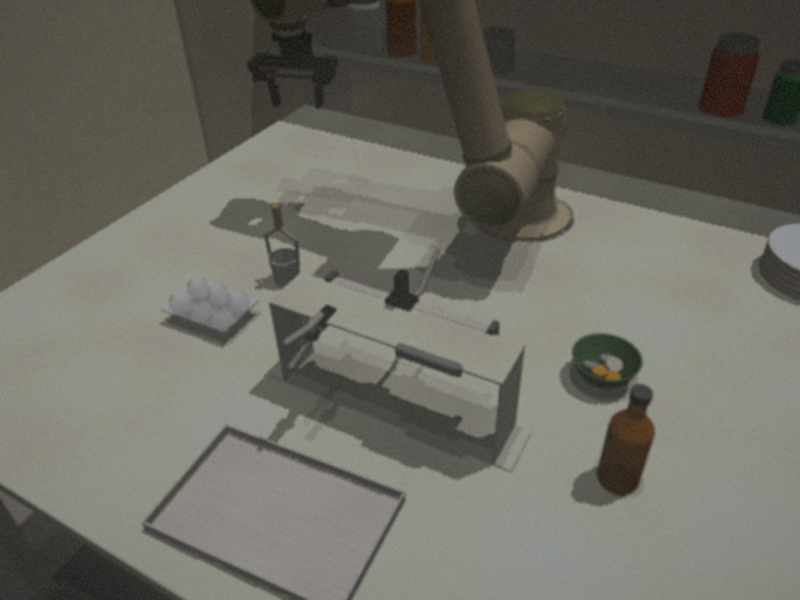

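View pics/d0b.png

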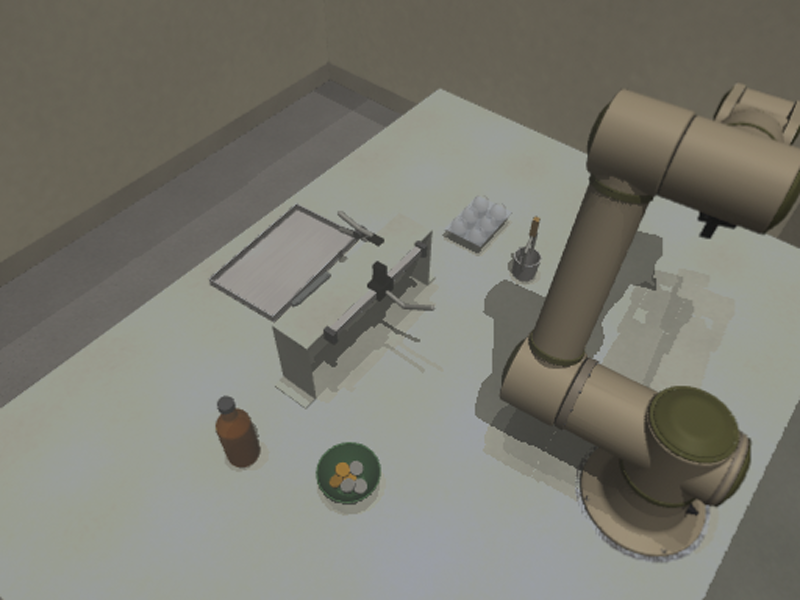

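Scene view: pail at (284,262), with its grip top at (277,207); black slider grip at (402,285); clamp at (325,315); bag clip at (428,360); bowl, bottle and carton are clear of these. Side view: grip (380,278), clamp (370,236), pail (525,262). Next I'll enlarge both for exact pixels.

```bash
python3 - <<'E'
from h import *
for n,x,y,w,h in(('s0',165,125,185,140),('d0',170,130,185,140)):
    c=load(n)['color'][y:y+h,x:x+w]; c=np.clip(c.astype(float)*1.5,0,255).astype(np.uint8)
    c=cv2.resize(c,None,fx=4.2,fy=4.2,interpolation=cv2.INTER_CUBIC)
    for i in range(0,w,20):cv2.line(c,(int(i*4.2),0),(int(i*4.2),6),(255,0,0),1);cv2.putText(c,str(x+i),(int(i*4.2),16),0,.35,(255,0,0))
    for i in range(0,h,20):cv2.line(c,(0,int(i*4.2)),(6,int(i*4.2)),(255,0,0),1);cv2.putText(c,str(y+i),(8,int(i*4.2)+4),0,.35,(255,0,0))
    cv2.imwrite(f'pics/{n}c.png',c[...,::-1])
E
```

```text
(no output)
```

View pics/s0c.png

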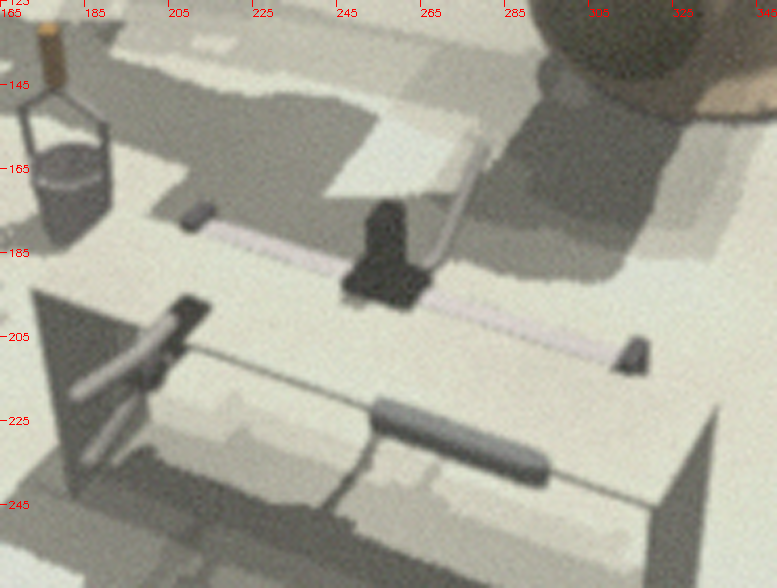

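View pics/d0c.png

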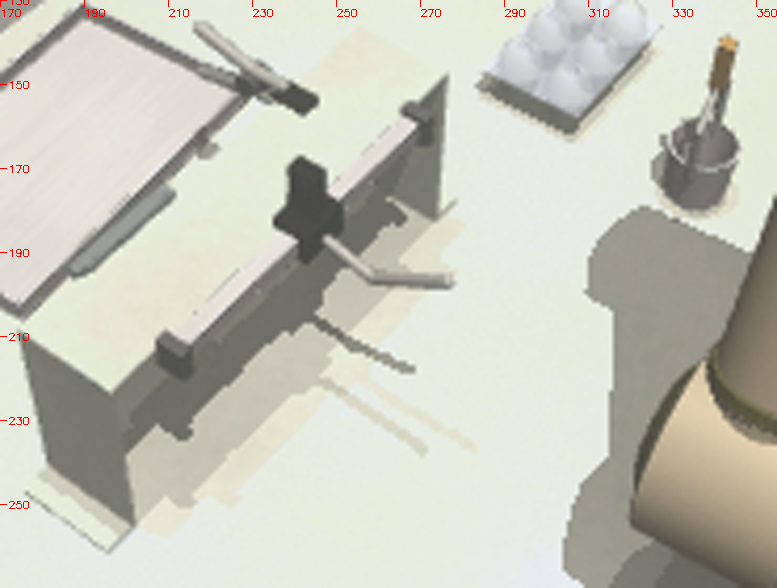

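Scene crop (offset 165,125; ×4.2): pail grip top (50,29), handle shoulders (24,107) and (103,125), hook tip (486,140), clamp jaw (197,301). Side crop (offset 170,130): hook tip (450,280), bend (372,276), clamp jaw (312,107), pail grip top (728,42).

```bash
cat > m.py <<'E'
from h import *
from scipy.optimize import least_squares
a=load('s0');b=load('d0')
S=lambda u,v:(165+u/4.2-.4,125+v/4.2-.4)
D=lambda u,v:(170+u/4.2-.4,130+v/4.2-.4)
for n,p,q in(('grip top',(388,206),(307,166)),('tip',(486,142),(451,280)),('bend',(433,263),(372,276)),('jaw',(197,301),(312,107)),('handle',(75,393),(200,27)),
  ('corner F+y',(718,405),(115,392)),('corner R+y',(655,508),(18,320)),('pgtop',(50,29),(728,42)),('pgbot',(56,88),(717,92))):
    x,e=tri((a,S(*p)),(b,D(*q)));print(n,np.round(x,4),np.round(e,4))
for p in((24,107),(103,125)):print('shoulder',np.round(atz(a,S(*p),.105),4))
def R(y):c,s=np.cos(y),np.sin(y);return np.array([[c,-s,0],[s,c,0],[0,0,1]])
def res(p):
    x,y,t,gx,s,cy,jx,jz,hx,hz=p;W=lambda P:R(t)@np.array(P)+[x,y,0]
    sy=s-.11
    L=[(a,S(718,405),(-.045,.2,.18)),(b,D(115,392),(-.045,.2,.18)),(a,S(655,508),(.045,.2,.18)),(b,D(18,320),(.045,.2,.18)),(a,S(33,290),(.045,-.2,.18)),(b,D(448,76),(-.045,-.2,.18)),
     (a,S(388,206),(gx,sy,.235)),(b,D(307,166),(gx,sy,.235)),(a,S(486,142),(gx-.128,sy,.2)),(b,D(451,280),(gx-.128,sy,.2)),(b,D(372,276),(gx-.063,sy,.155)),
     (a,S(197,301),(jx,cy,jz)),(b,D(312,107),(jx,cy,jz)),(a,S(75,393),(hx,cy,hz)),(b,D(200,27),(hx,cy,hz))]
    return np.concatenate([proj(f,W(P))[0]-q for f,q,P in L])
r=least_squares(res,[.6,0,0,-.05,.11,-.1,0,.2,.1,.2],loss='soft_l1')
print(np.round(r.x,4),'yaw',np.degrees(r.x[2]));print(np.round(r.fun.reshape(-1,2),1).tolist())
x,y,t,gx,s,cy=r.x[:6]
for n,P in(('grip',(gx,s-.11,.212)),('seat',(gx-.063,s-.11,.155)),('target grip',(gx,cy,.212)),('target seat',(gx-.063,cy,.155)),('target tip',(gx-.128,cy,.2))):print(n,np.round(R(t)@np.array(P)+[x,y,0],4))
E
python3 m.py
```

```text
grip top [0.6128 0.0282 0.238 ] [0.0009 0.0009]
tip [0.4835 0.0245 0.2032] [0.0002 0.0002]
bend [0.5537 0.0247 0.1541] [0.0009 0.0009]
jaw [ 0.683  -0.0614  0.1837] [0.0014 0.0014]
handle [ 0.798  -0.0594  0.2036] [0.002 0.002]
corner F+y [0.6159 0.235  0.1767] [0.0006 0.0006]
corner R+y [0.7095 0.2366 0.1825] [0.0013 0.0013]
pgtop [ 0.469  -0.3369  0.1787] [0.0001 0.0001]
pgbot [ 0.4683 -0.3384  0.1244] [0.0033 0.0033]
shoulder [ 0.4749 -0.3696  0.105 ]
shoulder [ 0.467  -0.3019  0.105 ]
[ 0.666   0.0372  0.0164 -0.0537  0.1002 -0.0993  0.0153  0.184   0.1305
  0.2044] yaw 0.9382718648513708
[[0.2, -0.5], [-1.1, -0.5], [0.3, 0.2], [-0.1, 1.4], [-0.8, -0.7], [0.4, -1.1], [-0.2, 1.0], [0.6, 0.1], [-0.2, 1.2], [-0.3, 0.4], [1.0, 0.4], [0.3, 0.3], [0.3, -0.5], [0.4, 0.4], [0.4, -0.8]]
grip [0.6125 0.0265 0.212 ]
seat [0.5495 0.0255 0.155 ]
target grip [ 0.614  -0.0629  0.212 ]
target seat [ 0.551 -0.064  0.155]
target tip [ 0.486 -0.065  0.2  ]
```

Measurements agree with the given sizes (grip top 0.238, tip 0.203, pail grip top 0.179). Carriage must move about −89 mm. I'm turning the jaws along the riser's y and going above the grip.

Request:
{"fn": "step_arm", "kwargs": {"linear": [[-0.77,0,0],[-0.77,0,0],[0,-0.5,-0.44],[0,-0.9,-0.79],[0,-0.92,-0.81],[0,-0.92,-0.81],[0,-0.92,-0.81],[0,-0.92,-0.81]], "angular": [[8.9,0,0],[8.9,0,0],[0,0,0],[0,0,0],[0,0,0],[0,0,0],[0,0,0],[0,0,0]]}}

```text
time: 1.15
eef_pos: [0.3448, -0.2898, 0.3002]
eef_rot: [-67.4, 90.0, 113.5]
wrist_force: [-0.2, -0.4, -0.5]
finger_gap: 1.003
```

Request:
{"fn": "step_arm", "kwargs": {"linear": [[0,-0.92,-0.81],[0,-0.92,-0.81],[0,-0.92,-0.81],[0,-0.92,-0.81],[0,-0.92,-0.81],[0,-0.92,-0.81],[0,-0.92,-0.81],[0,-0.92,-0.81]], "angular": [[0,0,0],[0,0,0],[0,0,0],[0,0,0],[0,0,0],[0,0,0],[0,0,0],[0,0,0]]}}

```text
time: 2.15
eef_pos: [0.5993, 0.0088, 0.3]
eef_rot: [-1.0, 90.0, 179.9]
wrist_force: [0.3, 0.3, -0.4]
finger_gap: 1.0
```

```bash
cat >> h.py <<'E'
from scipy.spatial.transform import Rotation
def togo(tgt,yaw):
    s=status.sense();Rm=Rotation.from_euler('xyz',s['eef_rot'],degrees=True).as_matrix()
    d=np.array(tgt)-s['eef_pos'];psi=np.degrees(np.arctan2(-Rm[1,2],-Rm[0,2]))
    print('t',s['time'],'pos',np.round(s['eef_pos'],4),'xaxis',np.round(Rm[:,0],3),'yaw',round(psi,2),'F',np.round(s['wrist_force'],2),'gap',s['finger_gap'])
    print('tool units',np.round(Rm.T@d/.04,3),'turn x',round(psi-yaw,2))
E
python3 - <<'E'
from h import *
togo([.6125,.0265,.3],.94)
f=grab('wrist','w1');print(np.round(f['world_from_camera'],3).tolist())
c=np.clip(f['color'].astype(float)*1.5,0,255).astype(np.uint8)
cv2.imwrite('pics/w1b.png',cv2.resize(c,(768,576),interpolation=cv2.INTER_CUBIC)[...,::-1])
E
```

```text
t 2.15 pos [0.5993 0.0088 0.3   ] xaxis [-0.  0. -1.] yaw 0.93 F [ 0.33  0.27 -0.37] gap 0.9997902468939587
tool units [ 0.001 -0.437 -0.338] turn x -0.01
[[0.017, -0.967, -0.256, 0.665], [-1.0, -0.017, -0.004, 0.01], [-0.0, 0.256, -0.967, 0.445], [0.0, 0.0, 0.0, 1.0]]
```

View pics/w1b.png

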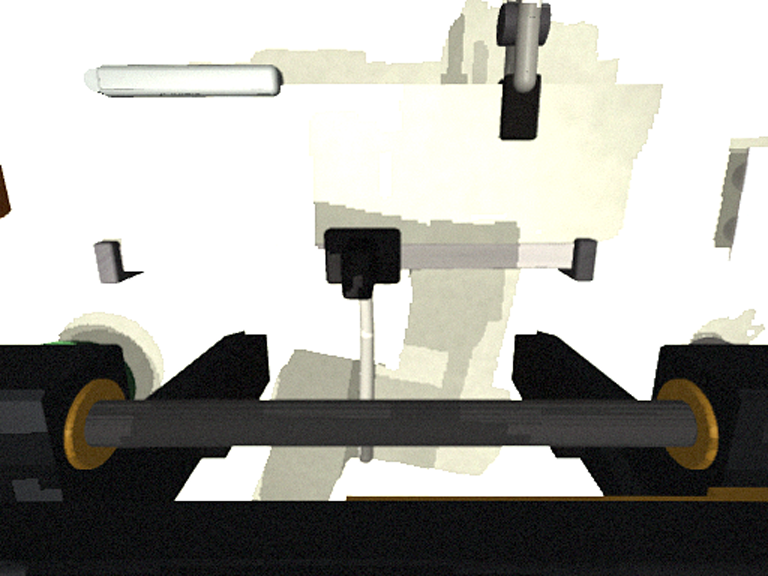

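Wrist view: carriage block spans columns 325–400 (row ~240), grip is at about (362,265), clamp jaw spans 500–538 (row 110), and the stops are at about (104,260) and (584,258). The hook runs straight down the image.

```bash
python3 - <<'E'
from h import *
f=load('w1');P=lambda u,v:((u+.5)/1.5-.5,(v+.5)/1.5-.5)
for n,p,z in(('blkL',(325,231),.189),('blkR',(400,231),.189),('clL',(500,130),.19),('clR',(538,130),.19),('cl2L',(504,85),.19),('cl2R',(541,85),.19),('tip',(366,458),.2),('bend',(366,336),.16),('stopR',(584,240),.19),('stopL',(108,242),.19),('gripL',(343,296),.235),('gripR',(369,296),.235),('edgeL',(290,85),.18),('edgeR',(662,85),.18)):print(n,np.round(atz(f,P(*p),z),4))
E
```

```text
blkL [0.629  0.0477 0.189 ]
blkR [0.6298 0.0037 0.189 ]
clL [ 0.6865 -0.0501  0.19  ]
clR [ 0.6869 -0.071   0.19  ]
cl2L [ 0.7094 -0.0504  0.19  ]
cl2R [ 0.7097 -0.0702  0.19  ]
tip [0.4839 0.0226 0.2   ]
bend [0.5523 0.025  0.16  ]
stopR [ 0.6264 -0.1043  0.19  ]
stopL [0.6204 0.1749 0.19  ]
gripL [0.603  0.0325 0.235 ]
gripR [0.6032 0.0196 0.235 ]
edgeL [0.7091 0.0668 0.18  ]
edgeR [ 0.7124 -0.1407  0.18  ]
```

Request:
{"fn": "step_arm", "kwargs": {"linear": [[0,-0.43,-0.34],[0,0,0],[0.7,0,0],[0.8,0,0],[0.7,0,0],[0.33,0,0],[0,0,0]], "angular": [[0,0,0],[0,0,0],[0,0,0],[0,0,0],[0,0,0],[0,0,0],[0,0,0]]}}

```text
time: 3.08
eef_pos: [0.6115, 0.0243, 0.199]
eef_rot: [-4.6, 90.0, 176.3]
wrist_force: [-0.1, -0.5, -0.4]
finger_gap: 1.001
```

Request:
{"fn": "step_arm", "kwargs": {"linear": [[0,0,0],[0,0,0],[0,0,0],[0,0,0],[0,0,0],[0,0,0],[0,0,0],[0,0,0]], "angular": [[0,0,0],[0,0,0],[0,0,0],[0,0,0],[0,0,0],[0,0,0],[0,0,0],[0,0,0]], "fingers": 1, "force": 20}}

```text
time: 4.08
eef_pos: [0.6118, 0.0249, 0.1991]
eef_rot: [-100.1, 90.0, 80.8]
wrist_force: [0.8, 0.4, -0.5]
finger_gap: 0.179
```

Gripped: opening is 15.8 mm, matching the 16 mm fin. I'm sliding to y ≈ −0.062.

Request:
{"fn": "step_arm", "kwargs": {"linear": [[0,0.2,0],[0,0.35,0],[0,0.4,0],[0,0.4,0],[0,0.4,0],[0,0.3,0],[0,0.12,0],[0,0,0]], "angular": [[0,0,0],[0,0,0],[0,0,0],[0,0,0],[0,0,0],[0,0,0],[0,0,0],[0,0,0]]}}

```text
time: 5.08
eef_pos: [0.6136, -0.0641, 0.1991]
eef_rot: [134.7, 89.9, -44.5]
wrist_force: [5.8, -2.1, -2.4]
finger_gap: 0.178
```

Request:
{"fn": "step_arm", "kwargs": {"linear": [[0,0,0],[0,0,0],[0,0,0]], "angular": [[0,0,0],[0,0,0],[0,0,0]]}}

```text
time: 5.45
eef_pos: [0.6136, -0.0641, 0.1991]
eef_rot: [125.7, 89.9, -53.4]
wrist_force: [4.9, -1.4, -2.6]
finger_gap: 0.174
```

```bash
python3 - <<'E'
from h import *
togo([.614,-.062,.199],.94)
f=grab('wrist','w2')
c=np.clip(f['color'].astype(float)*1.2,0,255).astype(np.uint8)
cv2.imwrite('pics/w2b.png',cv2.resize(c,(768,576),interpolation=cv2.INTER_CUBIC)[...,::-1])
E
```

```text
t 5.45 pos [ 0.6136 -0.0641  0.1991] xaxis [ 0.001 -0.002 -1.   ] yaw 0.86 F [ 4.92 -1.43 -2.64] gap 0.1743826248359395
tool units [ 0.003 -0.052 -0.012] turn x -0.08
```

View pics/w2b.png

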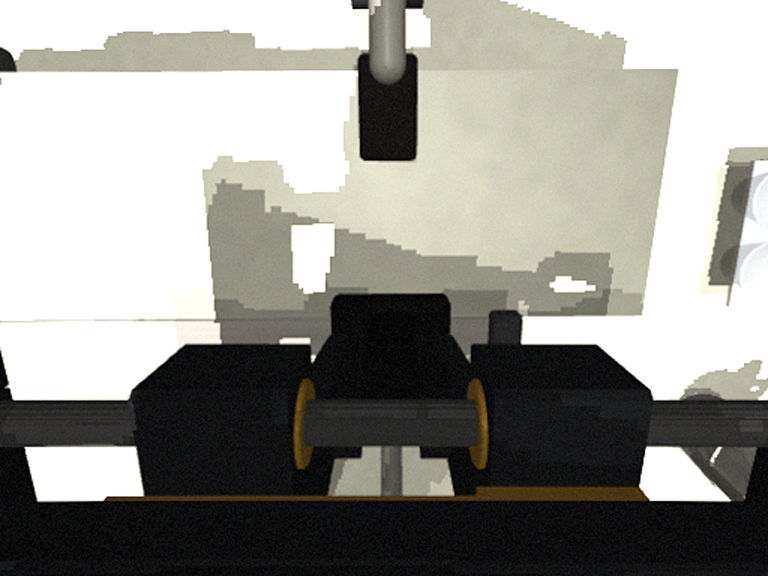

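Close wrist view: block spans 331–449 (row ~300), clamp jaw 359–417 (rows 60–160), nearly in line.

```bash
python3 - <<'E'
from h import *
f=load('w2');P=lambda u,v:((u+.5)/1.5-.5,(v+.5)/1.5-.5)
for n,p,z in(('blkL',(331,298),.189),('blkR',(449,298),.189),('clL',(360,158),.188),('clR',(416.5,158),.188),('cl2L',(359,75),.188),('cl2R',(417.5,75),.188),('hookL',(382,480),.17),('hookR',(403,480),.17),('rearL',(100,71),.18),('rearR',(670,69.5),.18),('frL',(10,320),.18),('frR',(630,316),.18)):print(n,np.round(atz(f,P(*p),z),4))
E
```

```text
blkL [ 0.6326 -0.0418  0.189 ]
blkR [ 0.6333 -0.0855  0.189 ]
clL [ 0.6825 -0.0526  0.188 ]
clR [ 0.6828 -0.072   0.188 ]
cl2L [ 0.7086 -0.0523  0.188 ]
cl2R [ 0.7089 -0.0715  0.188 ]
hookL [ 0.539  -0.0614  0.17  ]
hookR [ 0.5391 -0.0712  0.17  ]
rearL [0.7098 0.0369 0.18  ]
rearR [ 0.7134 -0.1584  0.18  ]
frL [0.619  0.0859 0.18  ]
frR [ 0.6244 -0.1586  0.18  ]
```

Aligned with the clamp within about 0.5 mm in the riser frame. Releasing, rising, and going over the pail.

Request:
{"fn": "step_arm", "kwargs": {"linear": [[0,0,0],[0,0,0],[0,0,0],[0,0,0],[0,0,0],[0,0,0],[-0.3,0,0],[-0.5,0,0]], "angular": [[0,0,0],[0,0,0],[0,0,0],[0,0,0],[0,0,0],[0,0,0],[0,0,0],[0,0,0]], "fingers": -1}}

```text
time: 6.5
eef_pos: [0.613, -0.062, 0.2319]
eef_rot: [-17.4, 90.0, 163.6]
wrist_force: [-0.1, -0.4, -0.4]
finger_gap: 1.001
```

Request:
{"fn": "step_arm", "kwargs": {"linear": [[-0.8,0,0],[-0.9,0,0],[0,0.5,0.28],[0,0.9,0.5],[0,0.9,0.5],[0,0.9,0.5],[0,0.9,0.5],[0,0.9,0.5]], "angular": [[0,0,0],[0,0,0],[0,0,0],[0,0,0],[0,0,0],[0,0,0],[0,0,0],[0,0,0]]}}

```text
time: 7.5
eef_pos: [0.5036, -0.2653, 0.2986]
eef_rot: [-32.7, 89.9, 148.2]
wrist_force: [0.8, -0.4, 0.3]
finger_gap: 1.0
```

Request:
{"fn": "step_arm", "kwargs": {"linear": [[0,0.9,0.5],[0,0.7,0.35],[0,0.2,0.1],[0,0,0],[0,0,0]], "angular": [[0,0,0],[-2.9,0,0],[-2.9,0,0],[0,0,0],[0,0,0]]}}

```text
time: 8.12
eef_pos: [0.4686, -0.3362, 0.2989]
eef_rot: [-60.5, 90.0, 126.1]
wrist_force: [0.4, 0.9, 0.5]
finger_gap: 1.001
```

```bash
python3 - <<'E'
from h import *
togo([.469,-.337,.3],6.7)
f=grab('wrist','w3')
c=np.clip(f['color'].astype(float)*1.,0,255).astype(np.uint8)
cv2.imwrite('pics/w3b.png',cv2.resize(c,(768,576),interpolation=cv2.INTER_CUBIC)[...,::-1])
E
```

```text
t 8.125 pos [ 0.4686 -0.3362  0.2989] xaxis [-0.  0. -1.] yaw 6.68 F [0.42 0.9  0.53] gap 1.0009936529023375
tool units [-0.027  0.02  -0.007] turn x -0.02
```

View pics/w3b.png

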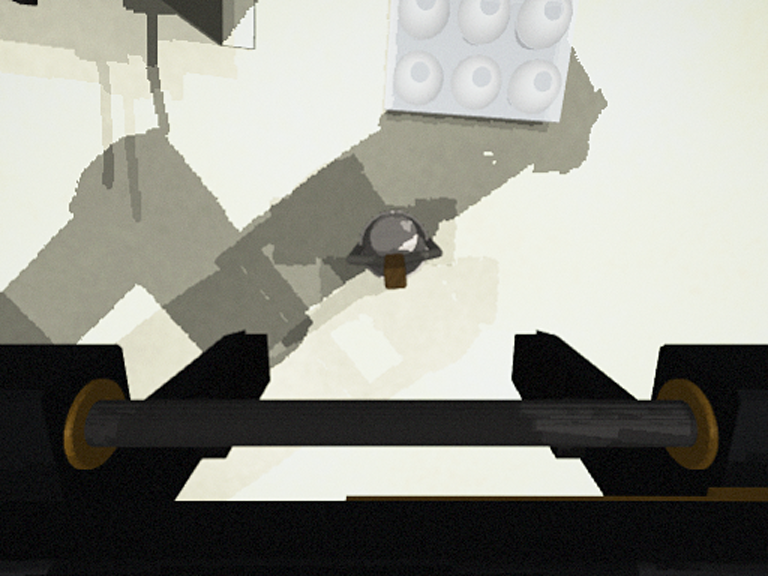

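Wrist view: pail grip top at about (396,284), handle shoulders at (352,255) and (438,254), so the handle is square to the jaws. The egg carton at the top is clear of the fingers.

```bash
python3 - <<'E'
from h import *
f=load('w3');a=load('s0');P=lambda u,v:((u+.5)/1.5-.5,(v+.5)/1.5-.5)
for n,p,z in(('gtop',(396,284),.18),('sh',(352,254),.105),('sh',(438,253),.105)):print(n,np.round(atz(f,P(*p),z),4))
x,e=tri((f,P(396,284)),(a,(165+50/4.2-.4,125+29/4.2-.4)),(load('d0'),(170+728/4.2-.4,130+42/4.2-.4)));print(x,e)
E
```

```text
gtop [ 0.4653 -0.3401  0.18  ]
sh [ 0.4661 -0.306   0.105 ]
sh [ 0.4748 -0.373   0.105 ]
[ 0.46721304 -0.33876836  0.1779048 ] [np.float64(0.002715341081713106), np.float64(0.0005847226570632879), np.float64(0.0024096369294774687)]
```

Request:
{"fn": "step_arm", "kwargs": {"linear": [[0.4,0.07,0],[0.8,0,0],[0.8,0,0],[0.8,0,0],[0.6,0,0],[0.4,0,0],[0.15,0,0],[0,0,0]], "angular": [[-0.5,0,0],[0,0,0],[0,0,0],[0,0,0],[0,0,0],[0,0,0],[0,0,0],[0,0,0]]}}

```text
time: 9.18
eef_pos: [0.4692, -0.3394, 0.1412]
eef_rot: [122.9, 90.0, -49.8]
wrist_force: [-0.4, -0.1, -0.8]
finger_gap: 1.002
```

Request:
{"fn": "step_arm", "kwargs": {"linear": [[0,0,0],[0,0,0],[0,0,0],[0,0,0],[0,0,0],[0,0,0],[0,0,0],[0,0,0]], "angular": [[0,0,0],[0,0,0],[0,0,0],[0,0,0],[0,0,0],[0,0,0],[0,0,0],[0,0,0]], "fingers": 1, "force": 20}}

```text
time: 10.18
eef_pos: [0.4692, -0.3393, 0.1411]
eef_rot: [-177.2, 90.0, 10.0]
wrist_force: [0.2, 0.3, -0.7]
finger_gap: 0.155
```

Gripped: opening is 13.6 mm, matching the 14 mm block. I'm lifting, turning square to the riser, and moving in front of the hook tip.

Request:
{"fn": "step_arm", "kwargs": {"linear": [[-0.15,0,0],[-0.35,0,0],[-0.5,0,0],[-0.5,0,0],[-0.5,0,0],[-0.35,0,0.2],[-0.18,-0.1,0.3],[0,-0.3,0.3]], "angular": [[0,0,0],[0,0,0],[1,0,0],[2,0,0],[2,0,0],[1,0,0],[0,0,0],[0,0,0]]}}

```text
time: 11.18
eef_pos: [0.4357, -0.3241, 0.2426]
eef_rot: [84.8, 90.0, -94.0]
wrist_force: [0.9, -0.4, -2.8]
finger_gap: 0.155
```

Request:
{"fn": "step_arm", "kwargs": {"linear": [[0,-0.5,0.16],[0,-0.65,0],[0,-0.7,0],[0,-0.7,0],[0,-0.7,0],[0,-0.7,0],[0,-0.7,0],[0,-0.6,0]], "angular": [[0,0,0],[0,0,0],[0,0,0],[0,0,0],[0,0,0],[0,0,0],[0,0,0],[0,0,0]]}}

```text
time: 12.18
eef_pos: [0.4249, -0.1132, 0.2422]
eef_rot: [-33.2, 90.0, 148.0]
wrist_force: [0.5, 0.1, -0.7]
finger_gap: 0.156
```

Request:
{"fn": "step_arm", "kwargs": {"linear": [[0,-0.5,0],[0,-0.4,0],[0,-0.2,0],[0,-0.1,0],[0,0,0],[0,0,0],[0,0,0],[0,0,0]], "angular": [[0,0,0],[0,0,0],[0,0,0],[0,0,0],[0,0,0],[0,0,0],[0,0,0],[0,0,0]]}}

```text
time: 13.18
eef_pos: [0.4248, -0.0665, 0.2423]
eef_rot: [-14.7, 90.0, 166.5]
wrist_force: [-0.4, -0.5, -2.1]
finger_gap: 0.154
```

```bash
python3 - <<'E'
from h import *
togo([.425,-.0675,.242],1.15)
f=grab('scene','s4');g=grab('side','d4');w=grab('wrist','w4')
cc=[]
for n,f,x,y in(('s4',f,140,100),('d4',g,200,110)):
    c=np.clip(f['color'][y:y+150,x:x+130].astype(float)*1.4,0,255).astype(np.uint8);cc.append(cv2.resize(c,None,fx=3,fy=3,interpolation=cv2.INTER_CUBIC))
cv2.imwrite('pics/c4.png',np.hstack(cc)[...,::-1])
E
```

```text
t 13.175 pos [ 0.4248 -0.0665  0.2423] xaxis [-0.  0. -1.] yaw 1.21 F [-0.41 -0.45 -2.07] gap 0.15400757662013986
tool units [ 0.007  0.025 -0.003] turn x 0.06
```

View pics/c4.png

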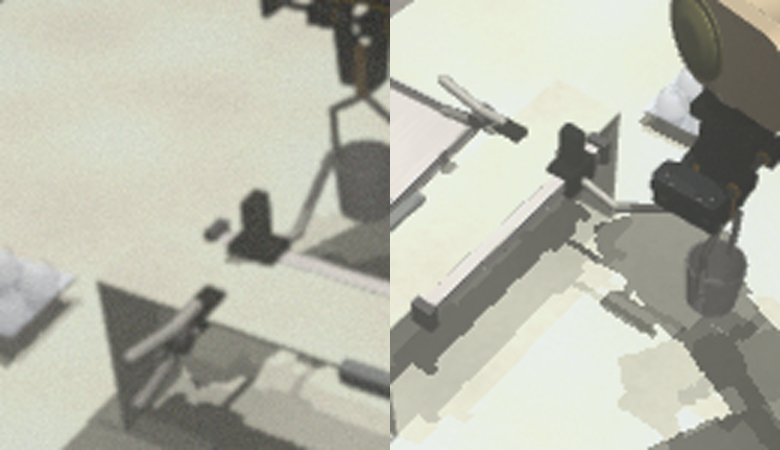

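Pail hangs upright in the jaws in front of the hook. Scene crop: handle peak at (361,97), shoulders at about (333,108) and off the right edge, hook tip near (331,152). Side crop: finger hides the tip. Checking the predictions against these.

```bash
python3 - <<'E'
from h import *
f=load('s4')
for n,P,q in(('tip',[.486,-.0658,.2],(331,152)),('peak',[.425,-.0665,.229],(361,97)),('shoulder',[.4257,-.1005,.206],(333,108)),('gripblk top',[.614,-.064,.235],(257,193))):
    print(n,(proj(f,P)[0]-[140,100])*3+1.5,q)
E
```

```text
tip [333.12595661 155.15178722] (331, 152)
peak [364.44217125  96.66071442] (361, 97)
shoulder [333.30323135 109.38772624] (333, 108)
gripblk top [255.98548004 196.15624818] (257, 193)
```

Predictions agree within about a pixel. Threading: straight in over the tip, then down along the slope.

Request:
{"fn": "step_arm", "kwargs": {"linear": [[0,0.02,-0.15],[0,0,-0.3],[0,0,-0.35],[0,0,-0.35],[0.05,0,-0.25],[0,0,-0.13],[0,0,0],[0,0,0]], "angular": [[0,0,0],[0,0,0],[0,0,0],[0,0,0],[0,0,0],[0,0,0],[0,0,0],[0,0,0]]}}

```text
time: 14.32
eef_pos: [0.4859, -0.0658, 0.2404]
eef_rot: [30.8, 90.0, -148.0]
wrist_force: [-0.3, 0.0, -2.4]
finger_gap: 0.157
```

Request:
{"fn": "step_arm", "kwargs": {"linear": [[0.07,0,-0.1],[0.17,0,-0.25],[0.21,0,-0.3],[0.21,0,-0.3],[0.21,0,-0.3],[0.12,0,-0.17],[0.06,0,-0.08],[0,0,0]], "angular": [[0,0,0],[0,0,0],[0,0,0],[0,0,0],[0,0,0],[0,0,0],[0,0,0],[0,0,0]]}}

```text
time: 15.32
eef_pos: [0.5461, -0.0646, 0.1983]
eef_rot: [-0.0, 90.0, -178.8]
wrist_force: [-0.1, -0.2, -2.1]
finger_gap: 0.16
```

```bash
python3 - <<'E'
from h import *
togo([.551,-.065,.183],1.15)
f=grab('scene','s5');g=grab('side','d5')
cc=[]
for n,f,x,y in(('s5',f,170,110),('d5',g,200,110)):
    c=np.clip(f['color'][y:y+150,x:x+130].astype(float)*1.4,0,255).astype(np.uint8);cc.append(cv2.resize(c,None,fx=3,fy=3,interpolation=cv2.INTER_CUBIC))
cv2.imwrite('pics/c5.png',np.hstack(cc)[...,::-1])
E
```

```text
t 15.325 pos [ 0.5461 -0.0646  0.1983] xaxis [-0. -0. -1.] yaw 1.23 F [-0.09 -0.17 -2.06] gap 0.15978892093521635
tool units [ 0.382  0.013 -0.123] turn x 0.08
```

View pics/c5.png

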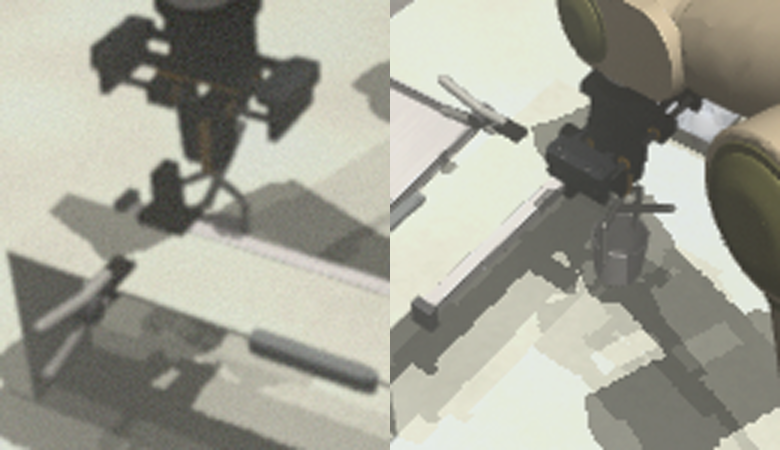

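The hook bar passes through the handle (side crop (635,207)), with no contact force. I'm moving over the bend and lowering slowly.

Request:
{"fn": "step_arm", "kwargs": {"linear": [[0.1,0,-0.06],[0.1,0,-0.06],[0.1,0,0],[0.05,0,0],[0,0,0],[0,0,0]], "angular": [[0,0,0],[0,0,0],[0,0,0],[0,0,0],[0,0,0],[0,0,0]]}}

```text
time: 16.18
eef_pos: [0.5509, -0.0645, 0.1844]
eef_rot: [150.4, 90.0, -28.4]
wrist_force: [-0.5, -0.1, -1.9]
finger_gap: 0.158
```

Request:
{"fn": "step_arm", "kwargs": {"linear": [[0.03,0,0],[0,0,0],[0,0,0]], "angular": [[0,0,0],[0,0,0],[0,0,0]]}}

```text
time: 16.55
eef_pos: [0.5509, -0.0645, 0.1831]
eef_rot: [166.6, 90.0, -12.2]
wrist_force: [0.0, 0.2, -1.5]
finger_gap: 0.157
```

Request:
{"fn": "step_arm", "kwargs": {"linear": [[0.03,0,0],[0,0,0],[0,0,0]], "angular": [[0,0,0],[0,0,0],[0,0,0]]}}

```text
time: 16.92
eef_pos: [0.5509, -0.0646, 0.182]
eef_rot: [148.7, 90.0, -30.0]
wrist_force: [0.2, -1.1, -1.7]
finger_gap: 0.16
```

Request:
{"fn": "step_arm", "kwargs": {"linear": [[0.03,0,0],[0,0,0],[0,0,0]], "angular": [[0,0,0],[0,0,0],[0,0,0]]}}

```text
time: 17.3
eef_pos: [0.5512, -0.0647, 0.1811]
eef_rot: [151.0, 89.9, -27.8]
wrist_force: [1.8, -2.3, 3.1]
finger_gap: 0.159
```

Request:
{"fn": "step_arm", "kwargs": {"linear": [[0.03,0,0],[0,0,0],[0,0,0]], "angular": [[0,0,0],[0,0,0],[0,0,0]]}}

```text
time: 17.68
eef_pos: [0.5515, -0.0648, 0.1807]
eef_rot: [156.6, 89.8, -22.1]
wrist_force: [1.3, -2.1, 8.8]
finger_gap: 0.155
```

Handle is resting on the bend (the vertical force has risen from −2 to +9 N). I'll ease off, then release in stages.

Request:
{"fn": "step_arm", "kwargs": {"linear": [[-0.03,0,0],[0,0,0],[0,0,0],[0,0,0]], "angular": [[0,0,0],[0,0,0],[0,0,0],[0,0,0]], "force": 4}}

```text
time: 18.18
eef_pos: [0.5509, -0.0645, 0.1806]
eef_rot: [41.9, 90.0, -136.9]
wrist_force: [1.6, -2.2, 1.3]
finger_gap: 0.155
```

Request:
{"fn": "step_arm", "kwargs": {"linear": [[0,0,0],[0,0,0],[0,0,0],[0,0,0],[0,0,0],[0,0,0],[0,0,0],[0,0,0]], "angular": [[0,0,0],[0,0,0],[0,0,0],[0,0,0],[0,0,0],[0,0,0],[0,0,0],[0,0,0]], "fingers": 0.3}}

```text
time: 19.18
eef_pos: [0.5508, -0.0645, 0.1807]
eef_rot: [-27.8, 90.0, 153.4]
wrist_force: [-1.0, -1.1, -0.7]
finger_gap: 0.346
```

```bash
python3 - <<'E'
from h import *
togo([.551,-.065,.18],1.15)
w=grab('wrist','w6')
c=np.clip(w['color'].astype(float)*1.3,0,255).astype(np.uint8)
cv2.imwrite('pics/w6b.png',cv2.resize(c,(768,576),interpolation=cv2.INTER_CUBIC)[...,::-1])
E
```

```text
t 19.175 pos [ 0.5508 -0.0645  0.1807] xaxis [-0.  0. -1.] yaw 1.23 F [-1.   -1.06 -0.67] gap 0.3461831610056207
tool units [ 0.018  0.014 -0.004] turn x 0.08
```

View pics/w6b.png

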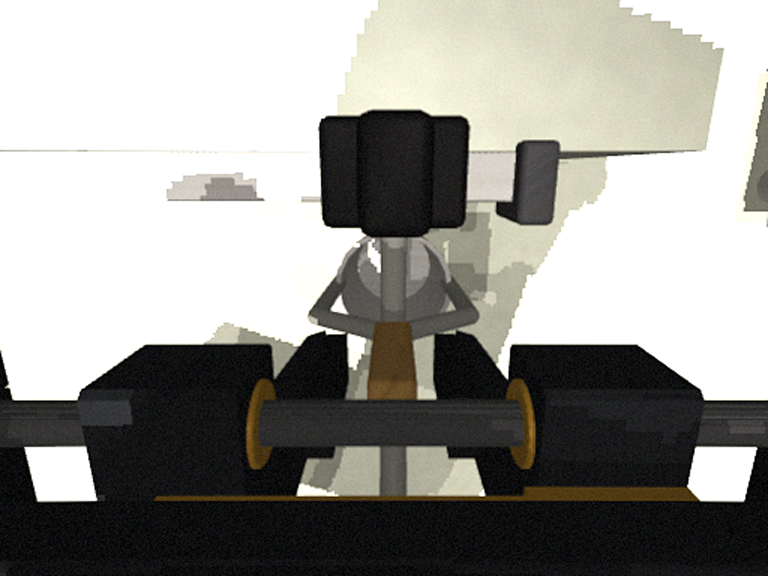

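The wood grip stands free and upright between the fingers, with the bar running through the handle. Opening fully and withdrawing straight up.

Request:
{"fn": "step_arm", "kwargs": {"linear": [[0,0,0],[0,0,0],[0,0,0],[0,0,0],[-0.1,0,0],[-0.3,0,0],[-0.5,0,0],[-0.6,0,0]], "angular": [[0,0,0],[0,0,0],[0,0,0],[0,0,0],[0,0,0],[0,0,0],[0,0,0],[0,0,0]], "fingers": -0.4}}

```text
time: 20.23
eef_pos: [0.5508, -0.0644, 0.2421]
eef_rot: [160.4, 90.0, -18.4]
wrist_force: [-0.1, 1.2, 0.3]
finger_gap: 0.698
```

Request:
{"fn": "step_arm", "kwargs": {"linear": [[-0.8,0,0],[-0.8,0,0],[-0.5,0,0.3],[0,0,0.6],[0,0,0.4],[0,0,0],[0,0,0],[0,0,0]], "angular": [[0,0,0],[0,0,0],[0,0,0],[0,0,0],[0,0,0],[0,0,0],[0,0,0],[0,0,0]]}}

```text
time: 21.22
eef_pos: [0.4993, -0.0656, 0.3246]
eef_rot: [-39.0, 90.0, 142.2]
wrist_force: [0.0, -0.2, 0.4]
finger_gap: 0.702
```

Request:
{"fn": "step_arm", "kwargs": {"linear": [[0,0,0],[0,0,0],[0,0,0],[0,0,0],[0,0,0],[0,0,0],[0,0,0],[0,0,0]], "angular": [[0,0,0],[0,0,0],[0,0,0],[0,0,0],[0,0,0],[0,0,0],[0,0,0],[0,0,0]]}}

```text
time: 22.22
eef_pos: [0.4989, -0.0656, 0.3247]
eef_rot: [-139.3, 90.0, 41.9]
wrist_force: [-0.1, 0.2, -0.4]
finger_gap: 0.704
```

```bash
python3 - <<'E'
from h import *
togo([.551,-.065,.18],1.15)
w=grab('wrist','w7');d=grab('side','d7');w2=grab('wrist','w8')
print('motion',np.abs(w['color'].astype(int)-w2['color']).mean())
c=np.clip(w['color'].astype(float)*1.2,0,255).astype(np.uint8)
cv2.imwrite('pics/w7b.png',cv2.resize(c,(768,576),interpolation=cv2.INTER_CUBIC)[...,::-1])
E
```

```text
t 22.225 pos [ 0.4989 -0.0656  0.3247] xaxis [ 0.  0. -1.] yaw 1.23 F [-0.07  0.17 -0.43] gap 0.7043572356601211
tool units [ 3.618  0.014 -1.303] turn x 0.08
motion 2.555813259548611
```

View pics/w7b.png

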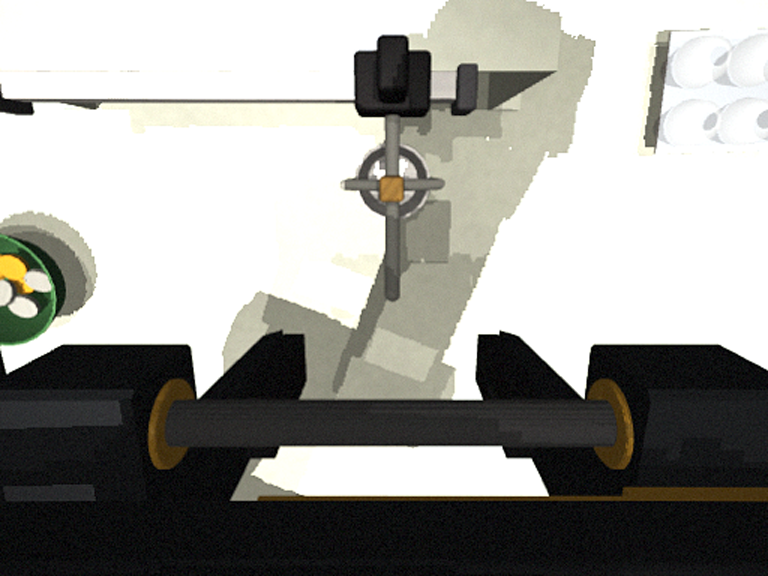

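Pail hangs plumb on the hook: wood grip at (391,188), hook tip at (392,297), block 355–431, carton and bowl untouched. For a last alignment and stillness check I'll move forward so the clamp is in view.

Request:
{"fn": "step_arm", "kwargs": {"linear": [[0,0,-0.4],[0,0,-0.8],[0,0,-0.8],[0,0,-0.4],[0,0,0],[0,0,0],[0,0,0],[0,0,0]], "angular": [[0,0,0],[0,0,0],[0,0,0],[0,0,0],[0,0,0],[0,0,0],[0,0,0],[0,0,0]]}}

```text
time: 23.38
eef_pos: [0.5945, -0.0636, 0.3251]
eef_rot: [164.0, 90.0, -14.8]
wrist_force: [-0.2, 0.6, -0.5]
finger_gap: 0.698
```

```bash
python3 - <<'E'
from h import *
f=grab('wrist','w9');d=grab('side','d9')
c=np.clip(f['color'].astype(float)*1.2,0,255).astype(np.uint8)
cv2.imwrite('pics/w9b.png',cv2.resize(c,(768,576),interpolation=cv2.INTER_CUBIC)[...,::-1])
# pail region stillness, side view
x,y=proj(d,[.551,-.065,.07])[0].astype(int)
e=load('d7')['color'][y-20:y+20,x-20:x+20].astype(int);print(x,y,'side diff',np.abs(e-d['color'][y-20:y+20,x-20:x+20]).mean())
E
```

```text
274 195 side diff 13.474375
```

View pics/w9b.png

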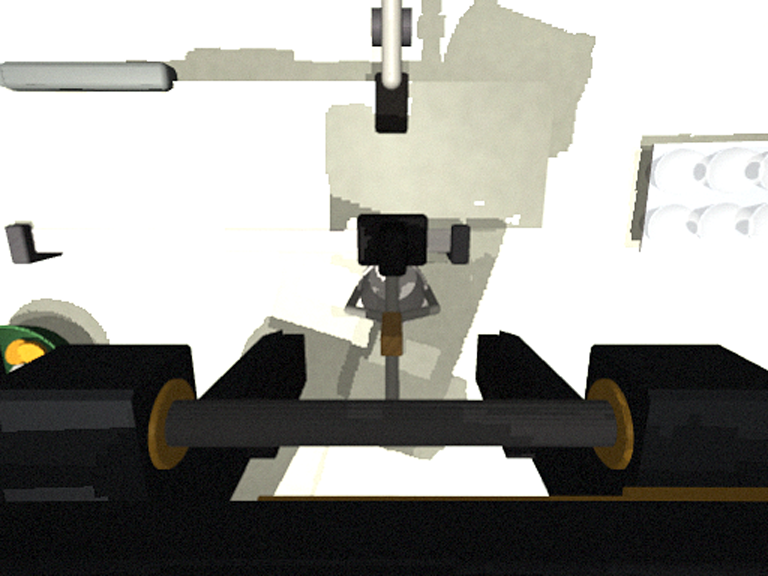

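Block centre is at column 392.5 and the clamp's at 392, so they're in line. One more second at rest with a stationary-arm frame comparison, then I hand in.

```bash
python3 - <<'E'
from h import *
grab('wrist','x0')
E
```

Request:
{"fn": "step_arm", "kwargs": {"linear": [[0,0,0],[0,0,0],[0,0,0],[0,0,0],[0,0,0],[0,0,0],[0,0,0]], "angular": [[0,0,0],[0,0,0],[0,0,0],[0,0,0],[0,0,0],[0,0,0],[0,0,0]]}}

```text
time: 24.4
eef_pos: [0.5948, -0.0635, 0.3247]
eef_rot: [34.2, 90.0, -144.5]
wrist_force: [0.7, 0.4, -0.5]
finger_gap: 0.701
```

```bash
python3 - <<'E'
from h import *
f=grab('wrist','x1');g=load('x0');P=lambda u,v:((u+.5)/1.5-.5,(v+.5)/1.5-.5)
A,B=[cv2.cvtColor(k['color'],cv2.COLOR_RGB2GRAY)[175:240,225:300].astype(np.float32) for k in(g,f)]
print('shift px',cv2.phaseCorrelate(A,B))
for n,p,z in(('blkL',(358,216),.189),('blkR',(427.5,216),.189),('clL',(376,125),.188),('clR',(408.5,125),.188)):print(n,np.round(atz(f,P(*p),z),4))
E
```

```text
shift px ((0.44946793012232433, 0.11084256686189065), 0.9995127733989998)
blkL [ 0.6311 -0.042   0.189 ]
blkR [ 0.632  -0.0863  0.189 ]
clL [ 0.686  -0.0527  0.188 ]
clR [ 0.6865 -0.0724  0.188 ]
```

Request:
{"fn": "step_arm", "kwargs": {"linear": [[0,0,0],[0,0,0],[0,0,0],[0,0,0],[0,0,0],[0,0,0],[0,0,0],[0,0,0]], "angular": [[0,0,0],[0,0,0],[0,0,0],[0,0,0],[0,0,0],[0,0,0],[0,0,0],[0,0,0]]}}

```text
time: 25.45
eef_pos: [0.5948, -0.0635, 0.3247]
eef_rot: [-23.2, 90.0, 158.0]
wrist_force: [0.4, 0.4, 1.1]
finger_gap: 0.698
```

```bash
python3 - <<'E'
from h import *
F=[grab('wrist','y%d'%i) for i in range(6)]
for nm,(a,b,c,d) in(('pail',(185,238,225,300)),('clamp',(40,95,235,285))):
    for r in(load('x0'),load('x1'),*F[1:]):
        A,B=[cv2.cvtColor(k['color'],cv2.COLOR_RGB2GRAY)[a:b,c:d].astype(np.float32) for k in(F[0],r)]
        print(nm,np.round(cv2.phaseCorrelate(A,B)[0],2))
E
```

```text
pail [ 0.54 -0.04]
pail [0.51 0.03]
pail [0.51 0.  ]
pail [0.49 0.03]
pail [ 0.47 -0.02]
pail [0.51 0.04]
pail [0.48 0.01]
clamp [-0.07 -0.16]
clamp [ 0.08 -0.01]
clamp [ 0.   -0.03]
clamp [0.03 0.  ]
clamp [0.03 0.03]
clamp [-0.06 -0.02]
clamp [-0.03 -0.01]
```

The pail is still: all frames agree within about 0.05 px. The constant 0.5 px offset comes from the crop's odd width.

```bash
python3 -c "
from station import order
print(order.job_done())"
```

```text
the job is handed in; nothing more can be done
None
```

The job is done and handed in at about 26 s of the 72 s allowed. I slid the hook about 90 mm along the track until it stood opposite the spring clamp. Then I hung the pail by its handle in the hook's bend, let go, and drew the arm clear.

- **Alignment:** in the last wrist view, the carriage and the clamp agree to about 0.5 mm in the riser's y.
- **Pail:** it hangs upright in the bend. Frames taken about 2 s apart matched within 0.1 px, so it is still.
- **Forces:** the highest wrist reading was about 9 N, as the handle came down on the bend.
- **Other items:** the bowl and egg carton looked untouched in the late wrist views. I did not re-check the bottle in the last pictures, but the arm never went near it.
- **Checks that seemed off:** a side-view frame comparison showed a large difference, which I put down to the arm and its shadow moving between the two pictures. The pail match also showed a constant 0.5 px offset, an artefact of the crop's odd width.

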